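# Shut and latch the calibration weight box

### The job

Shut the lid of the wooden weight box fully, then turn the steel turnbutton in front of it across the top of the lid, all the way to its stop, so that the lid is secured. Leave the steel weight, the small beaker and the vial beside the box where they stand, upright.

Things in the scene. Friction and masses are not known exactly. Their poses are not given: they have to be found in the camera images.
- dock: aluminium board 160 (x) x 170 (y) x 8 mm, fixed to the worktop, carrying the box and the latch. Origin: centre of its underside, on the worktop. x points from the latch (front, nearer the robot) to the box's hinge (back), z up. The box, 70 (x) x 132 (y) mm, stands on it with its walls from x = -13 to +57 mm and y = -66 to +66 mm; the top of the shut lid is at z = 58 mm
- lid_hinge (a point): middle of the lid's hinge line, at (57, 0, 42) mm in the dock frame; the hinge line runs along dock y
- weight_box_lid (a joint): angle of the brown wooden lid of the box (lid 68 x 132 x 15 mm): 0 shut, 1.57 standing upright on its hinge at the back, up to 1.83; stays where it is left (stiff hinge, about 0.05 N m). Shut, its outer face is level, 16 mm above the hinge line, and reaches forward 70 mm from the hinge line
- turnbutton (a joint): angle of the steel turnbutton about its upright pivot: 0 arm parallel to the box front, pointing to dock -y, clear of the lid; grows counter-clockwise from above; 1.57 square across the lid, along dock +x; stops at -0.4 and 1.65. Stiff (0.02 N m), stays where left. Arm 14 mm wide, underside 60 mm above the worktop (2 mm over the shut lid; turned in too early it keeps the lid from shutting)
- pivot (a point): pivot axis of the turnbutton at the top of its arm, at (-32, -22, 67) mm in the dock frame; the arm reaches 48 mm from the pivot to its tip and turns on a steel pillar 16 mm thick
- thumb_pin (a point): centre of the top of the upright thumb pin of the turnbutton, 10 mm in diameter (12 mm at its head) and 25 mm tall, standing on the arm 36 mm from the pivot; its top is 92 mm above the worktop
- weight_200: bystander: pale steel knob-headed weight, 30 mm in diameter, 47 mm tall, loose on the worktop to the dock's +y side; origin at its underside
- vial_3: bystander: vial with black cap, 24 mm in diameter, 56 mm tall, loose on the worktop to the dock's +y side; origin at its underside
- beaker_100: bystander: small empty glass beaker, 62 mm wide, 70 mm tall, loose on the worktop to the dock's -y side; origin at its underside

How it is judged (in metres and radians):
On the way, in this order (a step that is already met when the one before it is completed fails the run):
1. the lid is shut (within 0.06 rad) while the turnbutton is still clear of it (below 0.6 rad) (value of joint weight_box_lid below 0.06 rad and value of joint turnbutton below 0.6 rad), for 0.2 s.
2. the turnbutton is turned across the lid (above 1.3 rad) (value of joint turnbutton above 1.3 rad), for 0.2 s.
At the end, for the whole second after the job is handed in: the lid is shut (joint below 0.06 rad) and the turnbutton lies across it (joint above 1.3 rad) (value of joint weight_box_lid below 0.06 rad and value of joint turnbutton above 1.3 rad); the robot touches nothing.
It fails at once if the steel weight was shifted by more than 25 mm or tipped (distance of weight_200 from where it was at the start of the episode above 0.025 m or angle between weight_200's own z axis and vertical above 0.35 rad).
It fails at once if the vial was shifted by more than 25 mm or tipped (distance of vial_3 from where it was at the start of the episode above 0.025 m or angle between vial_3's own z axis and vertical above 0.35 rad).
It fails at once if the beaker was shifted by more than 25 mm or tipped (distance of beaker_100 from where it was at the start of the episode above 0.025 m or angle between beaker_100's own z axis and vertical above 0.35 rad).
It also fails if it takes over 45 s, if anything falls off the work surface, if the arm or the gripper's body presses on something with over 40 N, if the wrist force passes 120 N, or if a joint passes its speed limit or range.

### The arm

A 7-joint arm with a two-finger parallel gripper is mounted at the origin on a cart in front of the work surface, level with it; the furniture and walls round the work are solid. World frame = base frame: x ahead of the robot, y to its left, z up, the work surface at z = 0. Lengths are in mm, angles in rad, forces in N, time in s.
With the tool pointing down it reaches from about 350 to 900 mm from the base axis. Payload 8.1 kg.
Tool frame: the origin (TCP) lies between the finger pads; the fingertips stand 17 mm ahead of it and the grasp point (between the pads) lies 2 mm behind it; z points along the fingers, y is the line along which they close (so a half turn about z gives the same grasp; the last joint's range is limited). The gripper opens to 85 mm and grips with 20 to 120 N. Pads are 22 mm wide; open, the fingers measure 114 mm over their backs; the gripper's body (76 mm by 85 mm) begins 54 mm behind the grasp point. The pads swing forward as they close: fully open they stand 13 mm farther back than shut.
Start: joints at [1.185, 0.434, 0.025, 1.573, -0.012, 1.134, -0.075], TCP at [174.379, -600.194, 248.323] pointing down, gripper open.
Joint ranges: [-2.62, 2.62], [-0.44, 2.09], [-1.27, 1.32], [0.08, 2.57], [-1.32, 4.46], [0.12, 2], [-2.74, 2.74]. Speed limits (rad/s): [2.22, 2.22, 3.01, 3.01, 3.14, 3.14, 3.14].

### API

Orientations are given as a unit quaternion [x, y, z, w].
In Python, from bench import status, cams, workorder gives the robot as it stands.
- The arm moves only by the tool send_rows, never from a script. Its argument "moves" is a list of rows, each an object of numbers: "dx", "dy", "dz": the shift along the tool's x, y, z scaled (see below); "ax", "ay", "az": the turn, a rotation vector about the tool's x, y, z scaled (see below); "jaw": the opening, from -1 (shut) to 1 (fully open). A call has 1 to 12 rows; each row is the pose to reach, as a shift and turn from the pose commanded when the call began, along the tool's axes at that moment; what a row does not reach only later rows make up. The controller multiplies each number of a shift by 0.3 m and each number of a turn by 60 degrees. A row lasts 1/10 s, in which the tool goes at most 50 mm and 8.59 degrees, less where a joint would pass 70% of its speed; a pose out of reach is approached as far as the arm can. A call with a number of a shift or a turn outside -1 to 1 is refused whole. A call with a gripper value outside its range is refused whole. The fingers move at their own pace and stop on an object; "squeeze" is the grip in N (left out, the last holds). Time passes only in rows, so rows that repeat a pose let the fingers close. It gives the time, the measured TCP pose, the force, the opening and the grip force at its end, in the units of the state.
- status.get_obs(): the state, without advancing time (a new reading comes with each control period).
- cams.grab_frame(name): name is "scene" or "side" or "wrist"; returns a dict with "image" (420x560x3 uint8, red, green, blue), "fx", "fy", "cx", "cy" (pixels), "rvec" (rotation vector, rad) and "tvec" (3), from world to camera coordinates, as OpenCV has them. Camera axes: x right, y down, z forward; pixel columns grow to the right and rows downward; lengths in mm; the calibration is good to about 2 mm. A picture is of the moment at which its call begins. There is no depth.
- workorder.hand_in(): hands the job in; it is judged then, once.
The state is a dict: "clock": time; "q": joint angles; "joint_velocities": joint speeds; "tau": joint torques, N m; "eef_pos": TCP position; "tcp_rot": TCP orientation; "force": force on the tool from outside, world axes, zero at the start; "torque": the same for the moment, N m; "opening": finger opening in mm; "grip_force": force on a finger pad.
Only numpy, scipy, OpenCV 4.12 (cv2) and the standard library are available. Lean on these libraries where they do the work, as an engineer would, in place of code of your own. Each camera call takes 0.05 s, during which the arm holds its last target. There are 200 camera calls.

## Working session

There is one attempt and no reset: what is moved stays moved. The work goes in short steps, Python scripts to look and compute and a tool call to move; the robot and the scene stay as the last step left them, time stands still between calls to the robot, and variables do not carry over. Pictures are saved under pics/ and viewed, at most 10 in all, crops included, and the job is handed in when it is done.

Besides the shell and the picture viewer there is one more tool, called after "Request:" as name(argument=value, ...) on one line, values as JSON. send_rows: Moves the arm, as the interface text tells. Shifts and turns lie within -1 to 1; 1 stands for 0.3 m of shift or 60 degrees of turn. Its arguments: {"type":"object","properties":{"moves":{"type":"array"},"squeeze":{"type":"number"}},"required":["moves"]}

```bash
mkdir -p pics; cat > h.py <<'E'
import numpy as np, cv2
from bench import status, cams, workorder
def grab(n):
    f=cams.grab_frame(n); return f
def save(f,p): cv2.imwrite(p,cv2.cvtColor(f["image"],cv2.COLOR_RGB2BGR))
def ray(f,u,v):
    R,_=cv2.Rodrigues(np.array(f["rvec"],float)); t=np.array(f["tvec"],float).ravel()
    d=R.T@np.array([(u-f["cx"])/f["fx"],(v-f["cy"])/f["fy"],1]); return -R.T@t,d
def onz(f,u,v,z):
    c,d=ray(f,u,v); return c+d*(z-c[2])/d[2]
def proj(f,P):
    K=np.array([[f["fx"],0,f["cx"]],[0,f["fy"],f["cy"]],[0,0,1.]])
    return cv2.projectPoints(np.array(P,float).reshape(-1,3),np.array(f["rvec"],float),np.array(f["tvec"],float),K,None)[0].reshape(-1,2)
E
python3 - <<'E'
from h import *
import pickle
F={n:grab(n) for n in("scene","side")}
pickle.dump(F,open("F0.pkl","wb"))
for n in F: save(F[n],f"pics/{n}0.png"); print(n,F[n]["rvec"],F[n]["tvec"],F[n]["fx"],ray(F[n],280,210)[0])
print(status.get_obs())
E
```

```text
scene [ 0.84403063 -2.22381911  1.43732042] [470.16991399 251.21677497 587.19066335] 512.8476911027149 [ 82.71487724 637.94109908 463.84468776]
side [ 0.59262666 -2.48847623  1.43453944] [535.07863213 197.57637568 750.86506378] 451.8358983017608 [248.3922961  732.65427638 539.1316067 ]
{'clock': 0.1, 'q': array([ 1.18540239,  0.43518167,  0.02497558,  1.57396816, -0.01161882,
        1.13398328, -0.07513469]), 'joint_velocities': array([-0.00110768,  0.00088937, -0.00022606, -0.00315238, -0.00022931,
       -0.000782  , -0.00023223]), 'tau': array([ 3.32741365e-03, -6.71754813e+01,  1.02843884e+00, -3.16904426e+01,
        1.58985163e-02,  7.17419316e-03, -4.32009313e-05]), 'eef_pos': array([ 174.24501773, -599.79795522,  247.60149192]), 'tcp_rot': array([ 9.90027846e-01,  1.40870076e-01, -1.53372378e-04, -6.80568590e-04]), 'force': array([-0.33524283,  0.11263298, -0.22022123]), 'torque': array([-0.03147638,  0.02439522, -0.01214583]), 'grip_force': 0.0, 'opening': 85.45577751273791}
```

View pics/scene0.png

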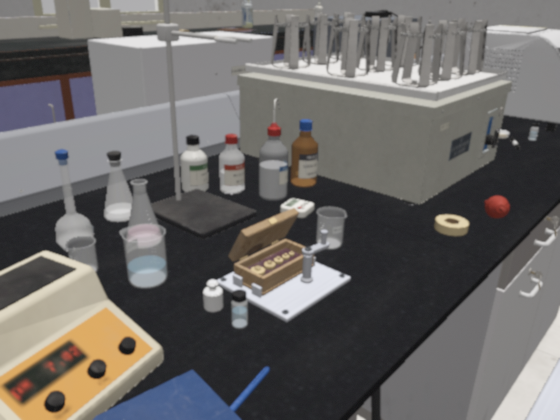

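View pics/side0.png

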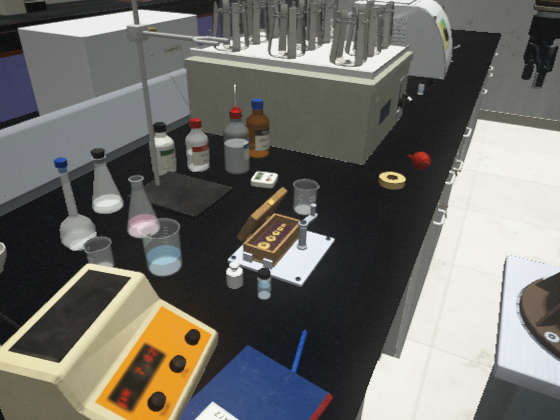

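The scene view shows the board at about (222–348, 245–305), with the lid open toward the back. The turnbutton pin is near (324,235), the weight at (213,295), the vial at (239,310) and the beaker at (331,228). Next I'll enlarge both views and mask the board.

```bash
python3 - <<'E'
from h import *
import pickle
F=pickle.load(open("F0.pkl","rb"))
ims=[]
for n,(u0,v0) in {"scene":(195,195),"side":(215,170)}.items():
    im=F[n]["image"][v0:v0+140,u0:u0+160]
    ims.append(cv2.resize(im,(400*1,350),interpolation=cv2.INTER_CUBIC))
    hsv=cv2.cvtColor(F[n]["image"],cv2.COLOR_RGB2HSV)
    m=((hsv[...,2]>165)&(hsv[...,1]<50)).astype(np.uint8)
    nl,lab,st,ce=cv2.connectedComponentsWithStats(m)
    for i in range(1,nl):
        if st[i,4]>300 and u0<ce[i][0]<u0+160 and v0<ce[i][1]<v0+140:
            c=max(cv2.findContours((lab==i).astype(np.uint8),0,2)[0],key=cv2.contourArea)
            hull=cv2.convexHull(c); ap=cv2.approxPolyDP(hull,4,True).reshape(-1,2)
            print(n,st[i],[(tuple(p),onz(F[n],*p,8)[:2].round(0)) for p in ap])
cv2.imwrite("pics/crop.png",cv2.cvtColor(np.hstack(ims),cv2.COLOR_RGB2BGR))
E
```

```text
scene [ 203  262  147   58 2881] [((np.int32(349), np.int32(276)), array([484., -35.])), ((np.int32(286), np.int32(319)), array([484., 136.])), ((np.int32(203), np.int32(292)), array([632., 170.])), ((np.int32(209), np.int32(280)), array([652., 138.])), ((np.int32(232), np.int32(272)), array([643.,  93.])), ((np.int32(315), np.int32(262)), array([558., -35.]))]
side [ 269  231   65   54 1630] [((np.int32(333), np.int32(238)), array([484., -34.])), ((np.int32(301), np.int32(284)), array([483., 135.])), ((np.int32(271), np.int32(274)), array([545., 134.])), ((np.int32(269), np.int32(269)), array([555., 122.])), ((np.int32(307), np.int32(231)), array([543., -33.]))]
side [226 246  38  31 452] [((np.int32(262), np.int32(264)), array([574., 115.])), ((np.int32(236), np.int32(276)), array([600., 169.])), ((np.int32(226), np.int32(273)), array([621., 170.])), ((np.int32(228), np.int32(259)), array([640., 131.])), ((np.int32(241), np.int32(246)), array([640.,  81.]))]
```

View pics/crop.png

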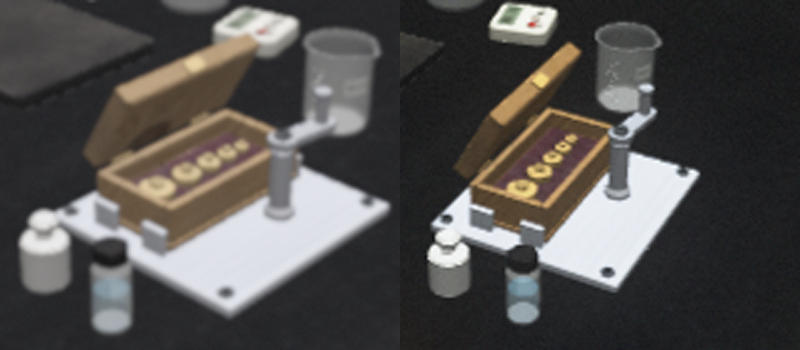

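The crop shows the board's front corners, the pin top at about scene (324,231) and side (314,205), and the lid leaning open. The beaker is close to the pin and the vial is clear of the board. I'll compute the positions.

```bash
python3 - <<'E'
from h import *
import pickle
F=pickle.load(open("F0.pkl","rb"))
def tri(a,b):
    A=[];B=[]
    for n,p in(("scene",a),("side",b)):
        c,d=ray(F[n],*p); d/=np.linalg.norm(d); M=np.eye(3)-np.outer(d,d); A.append(M);B.append(M@c)
    return np.linalg.solve(sum(A),sum(B)).round(1)
D=np.array([564,50.5,0])
s=lambda x,y:(195+x/2.5,195+y/2.5); q=lambda x,y:(215+(x-400)/2.5,170+y/2.5)
print("pin tri",tri(s(323,90),q(647,87)),[onz(F["scene"],*s(323,90),92),onz(F["side"],*q(647,87),92)])
print("pivot",tri(s(281,134),q(621,130)), onz(F["scene"],*s(281,134),67),onz(F["side"],*q(621,130),67))
print("lid far top",tri(s(257,40),q(577,44))); print("lid near top",tri(s(122,98),q(489,132)))
for th in (1.0,1.2,1.4,1.57,1.75):
    o=[]
    for n,(u0,v0,ox) in {"scene":(195,195,0),"side":(215,170,400)}.items():
        P=[D+[57-70*np.cos(th)-z*-np.sin(th)*1,y,42+70*np.sin(th)+z*np.cos(th)] for y in(-66,66) for z in(1,16)]
        o.append(((proj(F[n],P)-[u0,v0])*2.5+[ox,0]).round(0).tolist())
    print(th,o)
for n in F:
    print(n,"beaker/weight/vial at z0:")
print(onz(F["scene"],*s(350,125),0),onz(F["side"],*q(625,105),0),"weight",onz(F["scene"],*s(46,284),0),"vial",onz(F["scene"],*s(111,325),0))
E
```

```text
pin tri [520.3  -3.4  94.3] [array([522.93877599,  -7.31883056,  92.        ]), array([521.66015449,  -7.21778883,  92.        ])]
pivot [525.2  34.7  73.8] [533.05835187  23.84557477  67.        ] [529.11857377  24.92632285  67.        ]
lid far top [591.9 -22.9 104.5]
lid near top [597.1 113.1  99.4]
1.0 [[[260.0, 48.0], [246.0, 33.0], [129.0, 110.0], [115.0, 92.0]], [[581.0, 55.0], [568.0, 43.0], [505.0, 130.0], [489.0, 116.0]]]
1.2 [[[246.0, 35.0], [231.0, 23.0], [115.0, 95.0], [99.0, 81.0]], [[568.0, 45.0], [553.0, 35.0], [490.0, 119.0], [473.0, 108.0]]]
1.4 [[[232.0, 26.0], [216.0, 17.0], [100.0, 84.0], [84.0, 73.0]], [[553.0, 37.0], [537.0, 31.0], [473.0, 110.0], [456.0, 102.0]]]
1.57 [[[219.0, 20.0], [203.0, 14.0], [87.0, 77.0], [71.0, 70.0]], [[540.0, 33.0], [524.0, 30.0], [459.0, 105.0], [442.0, 100.0]]]
1.75 [[[206.0, 17.0], [190.0, 15.0], [73.0, 73.0], [58.0, 70.0]], [[527.0, 32.0], [511.0, 31.0], [445.0, 103.0], [428.0, 101.0]]]
scene beaker/weight/vial at z0:
side beaker/weight/vial at z0:
[ 5.78351632e+02 -1.29516867e+02 -5.68434189e-14] [ 583.23950889 -118.05528291    0.        ] weight [593.15106095 183.42687218   0.        ] vial [5.32731155e+02 1.86545951e+02 5.68434189e-14]
```

```bash
python3 - <<'E'
from h import *
import pickle
F=pickle.load(open("F0.pkl","rb"))
for n,ps in {"scene":[(250,135),(400,182),(500,130),(497,207),(333,246)],"side":[(195,120),(362,148),(408,80),(305,213)]}.items():
    for p in ps: print(n,p,onz(F[n],*p,0).round(0))
E
```

```text
scene (250, 135) [1265. -609.    0.]
scene (400, 182) [ 662. -549.    0.]
scene (500, 130) [  664. -1311.     0.]
scene (497, 207) [ 410. -555.    0.]
scene (333, 246) [ 579. -123.    0.]
side (195, 120) [1178. -522.    0.]
side (362, 148) [ 580. -561.    0.]
side (408, 80) [  635. -1476.     0.]
side (305, 213) [ 581. -114.    0.]
```

Request:
send_rows(moves=[{"az": 0.27,"jaw": -1},{"az": 0.27,"jaw": -1},{"az": 0.27,"jaw": -1},{"az": 0.27,"jaw": -1}])

```text
schema error: expected keys dx, dy, dz, ax, ay, az, jaw
```

The shaker lies at x > 580, y < -550, so the straight path is clear.

Request:
send_rows(moves=[{"dx": 0,"dy": 0,"dz": 0,"ax": 0,"ay": 0,"az": 0.27,"jaw": -1},{"dx": 0,"dy": 0,"dz": 0,"ax": 0,"ay": 0,"az": 0.27,"jaw": -1},{"dx": 0,"dy": 0,"dz": 0,"ax": 0,"ay": 0,"az": 0.27,"jaw": -1}])

```text
clock: 0.4
eef_pos: [174.4, -599.9, 247.9]
tcp_rot: [1.0, -0.001, -0.0, -0.0]
force: [0.7, 0.4, 0.1]
opening: 44.1
grip_force: 0.0
```

Request:
send_rows(moves=[{"dx": 0.72,"dy": -1,"dz": 0,"ax": 0,"ay": 0,"az": 0,"jaw": -1},{"dx": 0.72,"dy": -1,"dz": 0,"ax": 0,"ay": 0,"az": 0,"jaw": -1},{"dx": 0.72,"dy": -1,"dz": 0,"ax": 0,"ay": 0,"az": 0,"jaw": -1},{"dx": 0.72,"dy": -1,"dz": 0,"ax": 0,"ay": 0,"az": 0,"jaw": -1},{"dx": 0.72,"dy": -1,"dz": 0,"ax": 0,"ay": 0,"az": 0,"jaw": -1},{"dx": 0.72,"dy": -1,"dz": 0,"ax": 0,"ay": 0,"az": 0,"jaw": -1},{"dx": 0.72,"dy": -1,"dz": 0,"ax": 0,"ay": 0,"az": 0,"jaw": -1},{"dx": 0.72,"dy": -1,"dz": 0,"ax": 0,"ay": 0,"az": 0,"jaw": -1},{"dx": 0.72,"dy": -1,"dz": 0,"ax": 0,"ay": 0,"az": 0,"jaw": -1}])

```text
clock: 1.3
eef_pos: [392.6, -296.8, 248.4]
tcp_rot: [1.0, 0.005, 0.0, -0.0]
force: [-0.1, -0.3, -0.1]
opening: -0.2
grip_force: 0.0
```

Request:
send_rows(moves=[{"dx": 0.72,"dy": -1,"dz": 0,"ax": 0,"ay": 0,"az": 0,"jaw": -1},{"dx": 0.72,"dy": -1,"dz": 0,"ax": 0,"ay": 0,"az": 0,"jaw": -1},{"dx": 0.72,"dy": -1,"dz": 0,"ax": 0,"ay": 0,"az": 0,"jaw": -1},{"dx": 0.72,"dy": -1,"dz": 0,"ax": 0,"ay": 0,"az": 0,"jaw": -1},{"dx": 0.72,"dy": -1,"dz": 0,"ax": 0,"ay": 0,"az": 0,"jaw": -1},{"dx": 0.72,"dy": -1,"dz": 0,"ax": 0,"ay": 0,"az": 0,"jaw": -1},{"dx": 0.72,"dy": -1,"dz": 0,"ax": 0,"ay": 0,"az": 0,"jaw": -1},{"dx": 0.72,"dy": -1,"dz": 0,"ax": 0,"ay": 0,"az": 0,"jaw": -1},{"dx": 0.72,"dy": -1,"dz": 0,"ax": 0,"ay": 0,"az": 0,"jaw": -1},{"dx": 0.72,"dy": -1,"dz": 0,"ax": 0,"ay": 0,"az": 0,"jaw": -1}])

```text
clock: 2.3
eef_pos: [606.1, -1.8, 247.8]
tcp_rot: [1.0, 0.0, -0.001, 0.001]
force: [0.4, -0.7, -0.0]
opening: -0.2
grip_force: 0.0
```

Request:
send_rows(moves=[{"dx": 0,"dy": -0.2,"dz": 0.12,"ax": 0,"ay": 0,"az": 0,"jaw": -1},{"dx": 0,"dy": -0.2,"dz": 0.25,"ax": 0,"ay": 0,"az": 0,"jaw": -1},{"dx": 0,"dy": -0.2,"dz": 0.37,"ax": 0,"ay": 0,"az": 0,"jaw": -1},{"dx": 0,"dy": -0.2,"dz": 0.37,"ax": 0,"ay": 0,"az": 0,"jaw": -1},{"dx": 0,"dy": -0.2,"dz": 0.37,"ax": 0,"ay": 0,"az": 0,"jaw": -1}])

```text
clock: 2.8
eef_pos: [606.3, 57.3, 137.9]
tcp_rot: [1.0, -0.001, -0.0, 0.001]
force: [0.4, 0.3, 1.3]
opening: 0.0
grip_force: 0.0
```

Request:
send_rows(moves=[{"dx": -0.02,"dy": 0,"dz": 0.03,"ax": 0,"ay": 0,"az": 0,"jaw": -1},{"dx": -0.04,"dy": 0,"dz": 0.06,"ax": 0,"ay": 0,"az": 0,"jaw": -1},{"dx": -0.055,"dy": 0,"dz": 0.085,"ax": 0,"ay": 0,"az": 0,"jaw": -1},{"dx": -0.07,"dy": 0,"dz": 0.11,"ax": 0,"ay": 0,"az": 0,"jaw": -1},{"dx": -0.085,"dy": 0,"dz": 0.135,"ax": 0,"ay": 0,"az": 0,"jaw": -1},{"dx": -0.1,"dy": 0,"dz": 0.155,"ax": 0,"ay": 0,"az": 0,"jaw": -1},{"dx": -0.11,"dy": 0,"dz": 0.17,"ax": 0,"ay": 0,"az": 0,"jaw": -1},{"dx": -0.12,"dy": 0,"dz": 0.18,"ax": 0,"ay": 0,"az": 0,"jaw": -1},{"dx": -0.12,"dy": 0,"dz": 0.19,"ax": 0,"ay": 0,"az": 0,"jaw": -1},{"dx": -0.12,"dy": 0,"dz": 0.19,"ax": 0,"ay": 0,"az": 0,"jaw": -1}])

```text
clock: 3.8
eef_pos: [570.1, 59.6, 79.7]
tcp_rot: [1.0, -0.0, -0.0, 0.0]
force: [-0.0, 0.3, -0.2]
opening: 0.2
grip_force: 0.0
```

Request:
send_rows(moves=[{"dx": 0,"dy": 0,"dz": 0.01,"ax": 0,"ay": 0,"az": 0,"jaw": -1},{"dx": 0,"dy": 0,"dz": 0.018,"ax": 0,"ay": 0,"az": 0,"jaw": -1},{"dx": 0,"dy": 0,"dz": 0.018,"ax": 0,"ay": 0,"az": 0,"jaw": -1},{"dx": 0,"dy": 0,"dz": 0.018,"ax": 0,"ay": 0,"az": 0,"jaw": -1}])

```text
clock: 4.2
eef_pos: [570.5, 59.8, 75.1]
tcp_rot: [1.0, 0.0, 0.0, 0.0]
force: [-2.1, -0.0, 4.7]
opening: 0.2
grip_force: 2.6
```

```bash
python3 - <<'E'
from h import *
import pickle
F={n:grab(n) for n in("scene","side")}; pickle.dump(F,open("F1.pkl","wb"))
ims=[]
for n,(u0,v0) in {"scene":(195,195),"side":(215,170)}.items():
    ims.append(cv2.resize(F[n]["image"][v0:v0+140,u0:u0+160],(400,350),interpolation=cv2.INTER_CUBIC))
cv2.imwrite("pics/crop1.png",cv2.cvtColor(np.hstack(ims),cv2.COLOR_RGB2BGR))
E
```

```text
(no output)
```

View pics/crop1.png

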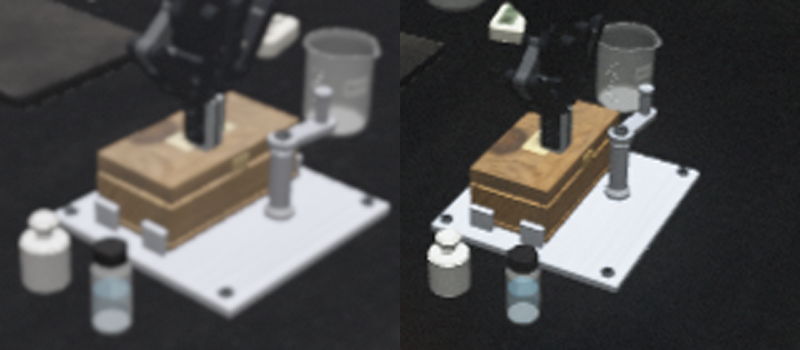

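The lid is shut: the tip is at z=58 with contact force, and the picture agrees. The pin hasn't moved. Next I lift, move over the pin and open the jaw to about 45 mm.

Request:
send_rows(moves=[{"dx": 0,"dy": 0,"dz": -0.13,"ax": 0,"ay": 0,"az": 0,"jaw": -1},{"dx": 0,"dy": 0,"dz": -0.23,"ax": 0,"ay": 0,"az": 0,"jaw": 0.1},{"dx": -0.08,"dy": 0.11,"dz": -0.23,"ax": 0,"ay": 0,"az": 0,"jaw": 0.1},{"dx": -0.16,"dy": 0.223,"dz": -0.23,"ax": 0,"ay": 0,"az": 0,"jaw": 0.1},{"dx": -0.16,"dy": 0.223,"dz": -0.23,"ax": 0,"ay": 0,"az": 0,"jaw": 0.1},{"dx": -0.16,"dy": 0.223,"dz": -0.23,"ax": 0,"ay": 0,"az": 0,"jaw": 0.1}])

```text
clock: 4.9
eef_pos: [522.3, -8.0, 144.0]
tcp_rot: [1.0, -0.001, 0.0, 0.0]
force: [0.2, -0.3, -1.4]
opening: 47.1
grip_force: 0.0
```

```bash
python3 - <<'E'
from h import *
f=grab("wrist"); save(f,"pics/w.png"); print(status.get_obs()["eef_pos"],proj(f,[[522,-7,92],[532,28.5,67],[551,-15,58]]).round())
E
```

```text
[522.85827072  -6.8572291  144.03059211] [[274. 239.]
 [223. 211.]
 [286. 181.]]
```

View pics/w.png

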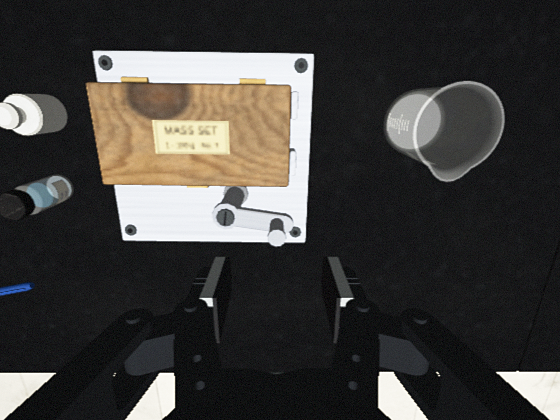

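The wrist view shows the pin at (278,238), as predicted (274,239). The lid is flat and the gripper straddles the pin. I'll descend and close.

Request:
send_rows(moves=[{"dx": 0,"dy": 0,"dz": 0.09,"ax": 0,"ay": 0,"az": 0,"jaw": 0.1},{"dx": 0,"dy": 0,"dz": 0.18,"ax": 0,"ay": 0,"az": 0,"jaw": 0.1},{"dx": 0,"dy": 0,"dz": 0.18,"ax": 0,"ay": 0,"az": 0,"jaw": 0.1},{"dx": 0,"dy": 0,"dz": 0.18,"ax": 0,"ay": 0,"az": 0,"jaw": -1},{"dx": 0,"dy": 0,"dz": 0.18,"ax": 0,"ay": 0,"az": 0,"jaw": -1},{"dx": 0,"dy": 0,"dz": 0.18,"ax": 0,"ay": 0,"az": 0,"jaw": -1},{"dx": 0,"dy": 0,"dz": 0.18,"ax": 0,"ay": 0,"az": 0,"jaw": -1},{"dx": 0,"dy": 0,"dz": 0.18,"ax": 0,"ay": 0,"az": 0,"jaw": -1}], squeeze=20)

```text
clock: 5.75
eef_pos: [523.2, -8.0, 90.9]
tcp_rot: [1.0, -0.0, 0.001, 0.0]
force: [-0.1, -5.6, 5.8]
opening: 9.4
grip_force: 20.0
```

Request:
send_rows(moves=[{"dx": 0.027,"dy": 0,"dz": -0.004,"ax": 0,"ay": 0,"az": 0,"jaw": -1},{"dx": 0.05,"dy": 0,"dz": -0.004,"ax": 0,"ay": 0,"az": 0,"jaw": -1},{"dx": 0.073,"dy": -0.006,"dz": -0.004,"ax": 0,"ay": 0,"az": 0,"jaw": -1},{"dx": 0.095,"dy": -0.016,"dz": -0.004,"ax": 0,"ay": 0,"az": 0,"jaw": -1},{"dx": 0.114,"dy": -0.03,"dz": -0.004,"ax": 0,"ay": 0,"az": 0,"jaw": -1},{"dx": 0.13,"dy": -0.049,"dz": -0.004,"ax": 0,"ay": 0,"az": 0,"jaw": -1}])

```text
clock: 6.35
eef_pos: [562.5, 6.0, 91.4]
tcp_rot: [1.0, -0.001, 0.001, 0.001]
force: [2.9, -7.2, -3.2]
opening: 9.5
grip_force: 20.2
```

Request:
send_rows(moves=[{"dx": 0.012,"dy": -0.021,"dz": 0,"ax": 0,"ay": 0,"az": 0,"jaw": -1},{"dx": 0.019,"dy": -0.043,"dz": 0,"ax": 0,"ay": 0,"az": 0,"jaw": -1},{"dx": 0.022,"dy": -0.061,"dz": 0,"ax": 0,"ay": 0,"az": 0,"jaw": -1},{"dx": 0.022,"dy": -0.073,"dz": 0,"ax": 0,"ay": 0,"az": 0,"jaw": -1},{"dx": 0.022,"dy": -0.08,"dz": 0,"ax": 0,"ay": 0,"az": 0,"jaw": -1},{"dx": 0.022,"dy": -0.08,"dz": 0,"ax": 0,"ay": 0,"az": 0,"jaw": -1},{"dx": 0.022,"dy": -0.08,"dz": 0,"ax": 0,"ay": 0,"az": 0,"jaw": -1}])

```text
clock: 7.05
eef_pos: [569.1, 30.1, 91.5]
tcp_rot: [1.0, -0.001, 0.001, 0.001]
force: [3.2, -7.3, -1.1]
opening: 9.3
grip_force: 19.9
```

Request:
send_rows(moves=[{"dx": 0,"dy": -0.01,"dz": 0,"ax": 0,"ay": 0,"az": 0,"jaw": -1},{"dx": 0,"dy": -0.01,"dz": 0,"ax": 0,"ay": 0,"az": 0,"jaw": -1},{"dx": 0,"dy": -0.01,"dz": 0,"ax": 0,"ay": 0,"az": 0,"jaw": -1}])

```text
clock: 7.35
eef_pos: [569.2, 30.6, 91.5]
tcp_rot: [1.0, -0.002, 0.001, 0.002]
force: [3.4, -13.8, -0.7]
opening: 9.5
grip_force: 20.3
```

The position holds while the force rises to 14 N, so the turnbutton is at its stop. I'll release and retreat upward.

Request:
send_rows(moves=[{"dx": 0,"dy": 0.01,"dz": 0,"ax": 0,"ay": 0,"az": 0,"jaw": -0.2},{"dx": 0,"dy": 0.01,"dz": 0,"ax": 0,"ay": 0,"az": 0,"jaw": -0.2},{"dx": 0,"dy": 0.01,"dz": 0,"ax": 0,"ay": 0,"az": 0,"jaw": -0.2},{"dx": 0,"dy": 0.01,"dz": 0,"ax": 0,"ay": 0,"az": 0,"jaw": -0.2},{"dx": 0,"dy": 0.01,"dz": -0.1,"ax": 0,"ay": 0,"az": 0,"jaw": -0.2},{"dx": 0,"dy": 0.01,"dz": -0.25,"ax": 0,"ay": 0,"az": 0,"jaw": -0.2},{"dx": 0,"dy": 0.01,"dz": -0.4,"ax": 0,"ay": 0,"az": 0,"jaw": -0.2},{"dx": 0,"dy": 0.01,"dz": -0.4,"ax": 0,"ay": 0,"az": 0,"jaw": -0.2},{"dx": 0,"dy": 0.01,"dz": -0.4,"ax": 0,"ay": 0,"az": 0,"jaw": -0.2}])

```text
clock: 8.25
eef_pos: [568.5, 32.2, 212.2]
tcp_rot: [1.0, 0.0, 0.001, -0.0]
force: [0.3, -0.5, -0.9]
opening: 34.1
grip_force: 0.0
```

```bash
python3 - <<'E'
from h import *
save(grab("scene"),"pics/end.png"); o=status.get_obs(); print(o["eef_pos"],o["opening"],o["force"])
E
```

```text
[567.64196134  31.9174793  210.84551118] 33.930655801389655 [-0.29098904 -0.6397923  -0.88075797]
```

View pics/end.png

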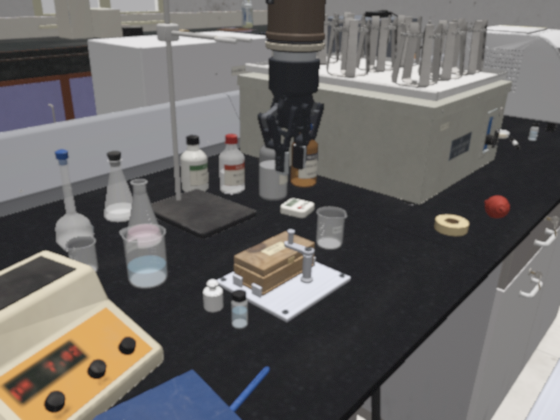

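The lid is shut and the turnbutton lies across it, with the pin at (291,236). The weight, vial and beaker haven't moved, and the gripper is clear.

```bash
python3 -c "
from bench import workorder; print(workorder.hand_in())"
```

```text
the job is handed in; nothing more can be done
None
```

I shut the lid, turned the turnbutton across it to its stop, left the weight, beaker and vial standing where they were, and handed the job in; the hand-in returned no verdict.

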